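Seat the large juicing cone on the citrus juicer's drive and hold it pressed

TASK

Take the larger of the two juicing cones from the counter, set it on the citrus juicer's drive turned so that its socket slips over the four splines, and slide it fully home. Then press it down against the sprung drive, firmly but without forcing it, so that the drive is well down, and finish like that: still gripping the cone and still pressing. Leave the small cone and everything else on the counter where they are.

Things in the scene. Friction and masses are not known exactly. Their poses are not given: they have to be found in the camera images.
- large_cone: White plastic juicing cone, the larger of two, socket down on the counter, 82 mm tall, 70-130 g. Origin: centre of its underside; z up. Skirt 56 mm wide at the underside, 49 mm at 26 mm; closed roof at 32 mm. Above it four upright ribs form a cross along its x and y axes, then narrow to a point.
- large_grip (a point): Where to grip the large cone: on its axis, 48 mm above its underside, axes as the cone's. The cross measures 42 mm over its outer edges, 7 mm thick, vertical from 32 to 64 mm above the underside; grip across it along x or y, fingertips above the 32 mm roof.
- large_socket (a point): Mouth of the large cone's socket: centre of the underside, axes as the cone's. Cross-shaped, 26 mm deep: slots 9 mm wide and 28 mm from end to end along the cone's x and y, straight below the ribs. Any quarter turn fits.
- small_cone: Smaller cone of the same plastic, skirt and socket, but 66 mm tall with ribs only 26 mm across; origin at the centre of its underside. Leave it where it is. The cones may stand in either of two places on the robot's right.
- drive_seat (a point): Fixed white citrus juicer at the robot's left, bowl rim 150 mm wide, 125 mm high. This point: centre of the top of the 42 mm steel collar on which the cone's underside rests when home, 118 mm above the counter unpressed; z up, x and y along the splines. Moves down and turns with the drive.
- juicer: The fixed citrus juicer: origin under its centre, spout towards its -x, 125 mm tall at the bowl rim.
- drive_top (a point): Top centre of the drive's splines, 18 mm above drive_seat, same axes: four dark steel splines in a cross, 24 mm end to end, 6 mm thick, with a 6 mm wide pilot pin 6 mm higher. Unmeshed, the cone stands 18 mm too high. The drive can turn about z but is stiff (0.15 N m), so it stays at its varying start angle.
- plunger (a joint): How far the sprung drive is pressed down: 0 at rest, 0.008 m at its hard stop. The spring takes about 4 N to start moving and about 11 N at the stop; with only the cone's weight it stays at 0.
- tumbler: Clear drinking glass, 66 mm wide, 95 mm tall, origin under its centre; leave it alone.
- oil_bottle: Green glass bottle, 64 mm wide, 220 mm tall, origin under its centre; leave it alone.
- mug: White mug, 80 mm wide, 90 mm tall, origin under its centre; leave it alone.
- spoon: Steel spoon lying flat, 160 mm long; leave it alone.
- saucer: White saucer, 130 mm wide, 14 mm tall; leave it alone.
- sugar_jar: Glass jar with steel lid, 80 mm wide, 110 mm tall; leave it alone.
Mind the look-alikes: they are no part of the job. What is shaped like the large_cone but purple is not meant.

How it is judged:
By the outcome, as a careful person would: the job done as asked, in the order asked, and still so for the second after the job is handed in, while the arm keeps its last pose, push and grip.
It also fails if it takes over 48 s, if anything falls off the work surface, if the arm or the gripper's body presses on something with over 40 N, if the wrist force passes 120 N, or if a joint passes its speed limit or range.

ROBOT

A 6-joint arm with a two-finger parallel gripper is mounted at the origin on the work surface. World frame = base frame: x ahead of the robot, y to its left, z up, the work surface at z = 0. Lengths are in m, angles in rad, forces in N, time in s.
With the tool pointing down it reaches from about 0.375 to 0.9 m from the base axis. Payload 3.1 kg.
Tool frame: the origin (TCP) lies between the finger pads; the fingertips stand manip.finger_overhang ahead of it and the grasp point (between the pads) lies 5 mm behind it (manip.finger_overhang is the distance from the TCP to the fingertips, in m); z points along the fingers, y is the line along which they close (so a half turn about z gives the same grasp; the last joint's range is limited). The gripper opens to 85 mm and grips with 20 to 120 N. Pads are 22 mm wide; open, the fingers measure 114 mm over their backs; the gripper's body (76 mm by 85 mm) begins 54 mm behind the grasp point. The pads swing forward as they close: fully open they stand 13 mm farther back than shut.
Start: joints at [-1.409, 0.527, 1.433, -0, 1.181, -0.178], TCP at [0.208, -0.589, 0.245] pointing down, gripper open.
Joint ranges: [-3.08, 3.08], [-0.75, 2.2], [0.22, 2.44], [-1.43, 4.57], [0, 2.65], [-2.85, 2.85]. Speed limits (rad/s): [2.79, 2.79, 3.14, 3.14, 3.14, 3.14].

INTERFACE

Orientations are given as a unit quaternion [x, y, z, w].
In Python, from station import manip gives the robot as it stands.
- The arm moves only by the tool drive_tool, never from a script. Its argument "plan" is a list of rows, each a list of 7 numbers: the shift along the tool's x, y, z in m, then the turn, a rotation vector about the tool's x, y, z in degrees, then the opening, from -1 (shut) to 1 (fully open). In form: [[x, y, z, wx, wy, wz, gripper], ...]. A call has 1 to 10 rows; each row shifts and turns the commanded pose from where the row before left it, along the tool's axes as they then stand; what a row does not reach is not made up. A row lasts 1/10 s, in which the tool goes at most 50 mm and 8.59 degrees, less where a joint would pass 70% of its speed; a pose out of reach is approached as far as the arm can. A call is refused whole if a number of a shift passes 0.05 or a number of a turn 8.59, either way. A call with a gripper value outside its range is refused whole. The fingers move at their own pace and stop on an object; "newtons" is the grip in N (left out, the last holds). Time passes only in rows, so rows that do not move let the fingers close. It gives the time, the measured TCP pose, the force, the opening and the grip force at its end, in the units of the state.
- manip.sense(): the state, without advancing time (a new reading comes with each control period).
- manip.snapshot(name): name is "scene" or "top" or "wrist"; returns a dict with "image" (420x560x3 uint8, red, green, blue), "z_map" (420x560 float32, m along the optical axis (not along the pixel's ray), 0 where there is no reading), "fov_y" (degrees; the focal length in pixels is half the picture's height over the tangent of half this angle, whatever the lens; pixels are square), "cx", "cy" (the principal point, pixels), "extrinsics" (4x4, takes a point from camera to world coordinates); the wrist camera has in their place "mount" (4x4, takes a point from camera to tool coordinates, whose origin is the TCP and whose axes are the flange's). Camera axes: x right, y up, looking along -z (the intrinsics and any distortion apply to the point x, -y, -z); pixel columns grow to the right and rows downward; lengths in m; the calibration is good to about 2 mm. A picture is of the moment at which its call begins: read the wrist's pose just before it.
- manip.sign_off(): hands the job in; it is judged then, once.
The state is a dict: "t": time; "q": joint angles; "qd": joint speeds; "tau": joint torques, N m; "tcp_pos": TCP position; "tool_rot": TCP orientation; "force": force on the tool from outside, world axes, zero at the start; "ft_torque": the same for the moment, N m; "finger_gap": opening from 0.0 (shut) to 1.0 (fully open); "gripper_force": force on a finger pad.
Only numpy, scipy, OpenCV 4.12 (cv2) and the standard library are available. Lean on these libraries where they do the work, as an engineer would, in place of code of your own. Each camera call takes 0.05 s, during which the arm holds its last target. There are 200 camera calls.

## Working session

There is one attempt and no reset: what is moved stays moved. The work goes in short steps, Python scripts to look and compute and a tool call to move; the robot and the scene stay as the last step left them, time stands still between calls to the robot, and variables do not carry over. Pictures are saved under pics/ and viewed, at most 10 in all, crops included, and the job is handed in when it is done.

Besides the shell and the picture viewer there is one more tool, called after "Emit:" in YAML: its name, and indented under it one key for each argument. drive_tool: Moves the arm, as the interface text tells. Its arguments: {"type":"object","properties":{"plan":{"type":"array"},"newtons":{"type":"number"}},"required":["plan"]}

```bash
mkdir -p pics; cat > h.py <<'E'
import numpy as np,cv2
from station import manip
def snap(n,f=None):
    s=manip.sense(); d=manip.snapshot(n)
    if f: cv2.imwrite('pics/'+f,d['image'][:,:,::-1])
    if n=='wrist':
        from scipy.spatial.transform import Rotation as R
        T=np.eye(4);T[:3,:3]=R.from_quat(s['tool_rot']).as_matrix();T[:3,3]=s['tcp_pos'];d['extrinsics']=T@d['mount']
    return d
def cloud(d):
    h,w=d['z_map'].shape;f=h/2/np.tan(np.radians(d['fov_y'])/2)
    v,u=np.mgrid[:h,:w];z=d['z_map']
    p=np.stack([(u-d['cx'])/f*z,-(v-d['cy'])/f*z,-z],-1)
    P=p@d['extrinsics'][:3,:3].T+d['extrinsics'][:3,3]
    P[z==0]=np.nan
    return P
E
python3 - <<'E'
from h import *
for n in('scene','top','wrist'):
    d=snap(n,n+'1.png'); np.savez('/tmp/'+n,**d); print(n,d.keys(),d['fov_y'],d['cx'],d['cy'])
a=[cv2.imread(f'pics/{n}1.png') for n in('top','scene')]
s=manip.sense();print(s,manip.finger_overhang)
E
```

```text
scene dict_keys(['image', 'z_map', 'fov_y', 'cx', 'cy', 'extrinsics']) 43.51342409527449 278.9433182737663 210.52346115872518
top dict_keys(['image', 'z_map', 'fov_y', 'cx', 'cy', 'extrinsics']) 54.42947777548537 287.38104423527426 210.87356302570694
wrist dict_keys(['image', 'z_map', 'fov_y', 'cx', 'cy', 'mount', 'extrinsics']) 70.25144132203303 278.9807982204268 209.19932728515693
{'t': 0.15, 'q': array([-1.40950258e+00,  5.28318800e-01,  1.43360706e+00,  2.71404607e-05,
        1.18138847e+00, -1.78484516e-01]), 'qd': array([-0.00082689, -0.00228041, -0.00501822, -0.00022487,  0.0003258 ,
       -0.00105824]), 'tau': array([ 7.66811154e-04, -4.42744589e+01, -1.78276241e+01, -2.61452733e-04,
        5.62276880e-03, -4.68303540e-06]), 'tcp_pos': array([ 0.20825742, -0.58872966,  0.24451802]), 'tool_rot': array([ 9.85604025e-01,  1.69067928e-01,  1.99484876e-05, -8.60694542e-04]), 'force': array([ 0.60919671,  0.0396136 , -0.55676072]), 'ft_torque': array([4.36142155e-02, 1.62721440e-02, 2.69735458e-05]), 'gripper_force': 0.0, 'finger_gap': 1.0027684749580184} 0.014
```

View pics/top1.png

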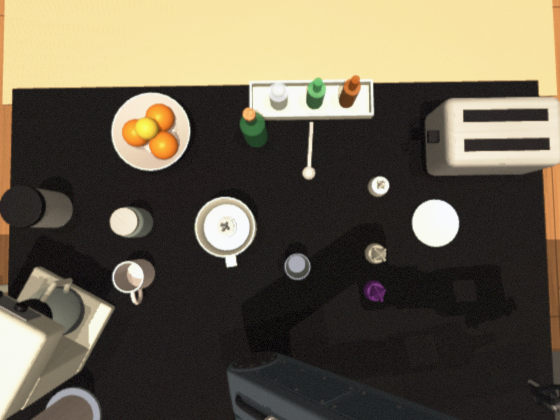

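View pics/scene1.png

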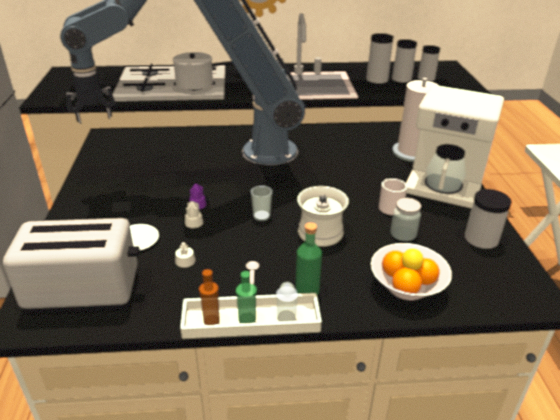

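The top view shows white cones at about (376,254) and (379,186), the purple look-alike at (375,291), and the juicer at (226,227). Next I measure them.

```bash
python3 - <<'E'
from h import *
d=dict(np.load('/tmp/top.npz'));P=cloud(d)
print(np.round(d['extrinsics'],3))
for n,(u,v,r) in dict(A=(376,254,16),B=(379,186,14),purple=(375,291,14),jui=(226,227,40)).items():
    q=P[v-r:v+r,u-r:u+r].reshape(-1,3);q=q[np.isfinite(q[:,0])]
    z=q[:,2];print(n,'zmax',z.max(),'top at',q[z.argmax()].round(4))
    for lo,hi in((.005,.03),(.03,.034),(.035,.066),(.1,.13),(.118,.15)):
        m=q[(z>lo)&(z<hi)]
        if len(m)>3: print('  ',lo,hi,len(m),'mid',((m.max(0)+m.min(0))/2).round(4),'ext',np.ptp(m,0).round(4))
I=d['image'][:,:,::-1]
a=cv2.resize(I[234:274,356:396],(390,390),interpolation=cv2.INTER_CUBIC);b=cv2.resize(I[207:247,206:246],(390,390),interpolation=cv2.INTER_CUBIC)
cv2.imwrite('pics/c1.png',np.hstack([a,b]))
E
```

```text
[[-1.600e-02  9.980e-01 -5.600e-02  5.230e-01]
 [-1.000e+00 -1.500e-02  1.000e-03 -3.100e-02]
 [ 0.000e+00  5.600e-02  9.980e-01  1.141e+00]
 [ 0.000e+00  0.000e+00  0.000e+00  1.000e+00]]
A zmax 0.08561558818240123 top at [ 0.4652 -0.2733  0.0856]
   0.005 0.03 119 mid [ 0.463  -0.2725  0.0173] ext [0.0803 0.0834 0.0245]
   0.03 0.034 54 mid [ 0.4666 -0.2723  0.032 ] ext [0.046  0.0443 0.0038]
   0.035 0.066 73 mid [ 0.4667 -0.2726  0.0504] ext [0.0404 0.0408 0.0307]
B zmax 0.06996156119377295 top at [ 0.6533 -0.2849  0.07  ]
   0.005 0.03 123 mid [ 0.654  -0.2868  0.0174] ext [0.0757 0.0764 0.0249]
   0.03 0.034 104 mid [ 0.6526 -0.2842  0.032 ] ext [0.044  0.0467 0.004 ]
   0.035 0.066 86 mid [ 0.6535 -0.2861  0.0505] ext [0.0413 0.0414 0.0308]
purple zmax 0.08761128342239699 top at [ 0.3688 -0.265   0.0876]
   0.005 0.03 118 mid [ 0.3639 -0.2684  0.0175] ext [0.0747 0.0756 0.0249]
   0.03 0.034 56 mid [ 0.366  -0.2652  0.032 ] ext [0.0479 0.046  0.0039]
   0.035 0.066 86 mid [ 0.3655 -0.2639  0.0504] ext [0.04   0.0395 0.0308]
jui zmax 0.1447468029546236 top at [0.5449 0.1258 0.1447]
   0.005 0.03 149 mid [0.5466 0.1394 0.0153] ext [0.2195 0.217  0.0206]
   0.1 0.13 1511 mid [0.5314 0.1253 0.115 ] ext [0.1732 0.1473 0.03  ]
   0.118 0.15 709 mid [0.5445 0.1253 0.1314] ext [0.147  0.1473 0.0267]
```

View pics/c1.png

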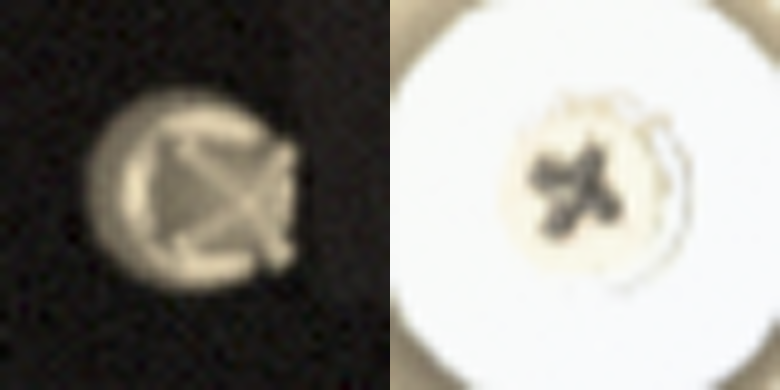

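```bash
cat >> h.py <<'E'
from scipy.spatial.transform import Rotation as R
def go(x,y,z):
    s=manip.sense();r=R.from_quat(s['tool_rot'])
    X=r.as_matrix()[:,0]
    print('t',s['t'],'tcp',s['tcp_pos'].round(4),'tool-x yaw',np.degrees(np.arctan2(X[1],X[0])).round(2),'shift mm',(r.inv().apply(np.array([x,y,z])-s['tcp_pos'])*1e3).round(1),'F',s['force'].round(1),'gap',round(s['finger_gap'],3))
E
python3 - <<'E'
from h import *
print(np.load('/tmp/wrist.npz')['mount'].round(3))
go(.466,-.273,.24)
E
```

```text
[[-0.001  0.956  0.292  0.075]
 [ 1.     0.     0.001 -0.   ]
 [ 0.001  0.292 -0.956 -0.13 ]
 [ 0.     0.     0.     1.   ]]
t 0.15 tcp [ 0.2083 -0.5887  0.2445] tool-x yaw 19.47 shift mm [ 348.2 -211.8    5. ] F [ 0.6  0.  -0.6] gap 1.003
```

Emit:
drive_tool:
  plan:
    - [0.0435,-0.0265,0,0,0,0,1]
    - [0.0435,-0.0265,0,0,0,0,1]
    - [0.0435,-0.0265,0,0,0,0,1]
    - [0.0435,-0.0265,0,0,0,0,1]
    - [0.0435,-0.0265,0,0,0,0,1]
    - [0.0435,-0.0265,0,0,0,0,1]
    - [0.0435,-0.0265,0,0,0,0,1]
    - [0.0435,-0.0265,0,0,0,0,1]
    - [0,0,0,0,0,0,1]
    - [0,0,0,0,0,0,1]

```text
t: 1.15
tcp_pos: [0.4615, -0.278, 0.2452]
tool_rot: [0.985, 0.171, -0.0, 0.0]
force: [0.9, -0.8, 0.1]
finger_gap: 1.003
gripper_force: 0.0
```

```bash
python3 - <<'E'
from h import *
go(.466,-.273,.24)
d=snap('wrist','w2.png');P=cloud(d)
np.savez('/tmp/w2',**d,P=P)
m=(P[...,2]>.034)&(np.hypot(P[...,0]-.466,P[...,1]+.273)<.04)
q=P[m];print(len(q),q[:,2].max(),q[q[:,2].argmax()])
v=np.argwhere(m);print('px',v.min(0),v.max(0))
for lo,hi in((.036,.064),(.058,.066),(.029,.0335)):
    k=P[(P[...,2]>lo)&(P[...,2]<hi)&(np.hypot(P[...,0]-.466,P[...,1]+.273)<.04)]
    print(lo,hi,len(k),((k.max(0)+k.min(0))/2).round(4),np.ptp(k,0).round(4),cv2.minAreaRect((k[:,:2]*1000).astype(np.float32)))
E
```

```text
t 1.15 tcp [ 0.4615 -0.278   0.2452] tool-x yaw 19.67 shift mm [ 5.9 -3.2  5.2] F [ 0.9 -0.8  0.1] gap 1.003
21429 0.33361441773261474 [ 0.48534267 -0.28074765  0.33361442]
px [162 122] [419 425]
0.036 0.064 276 [ 0.4661 -0.2688  0.05  ] [0.0315 0.0343 0.0277] ((465.57574462890625, -268.65118408203125), (32.37920379638672, 30.854230880737305), 84.68193054199219)
0.058 0.066 127 [ 0.4647 -0.2685  0.0621] [0.0342 0.0337 0.0079] ((464.794921875, -268.80645751953125), (32.83755874633789, 31.91889762878418), 84.67127227783203)
0.029 0.0335 347 [ 0.4647 -0.2689  0.0313] [0.0472 0.0473 0.0044] ((465.2430419921875, -268.579345703125), (45.13314437866211, 47.02006530761719), 31.35784149169922)
```

View pics/w2.png

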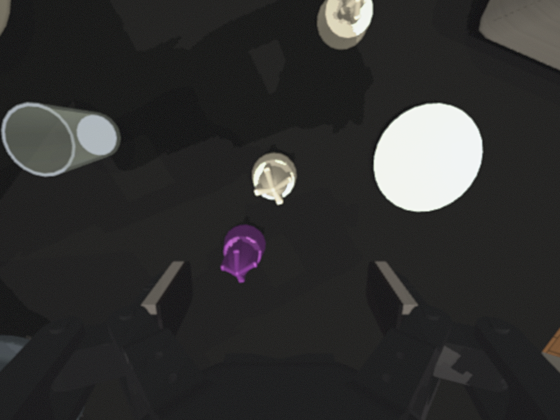

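The large cone is at pixel (272,178) with diagonal ribs, and the purple one at (242,252). I'll turn to the rib line and look from closer.

Emit:
drive_tool:
  plan:
    - [0.006,-0.003,0.035,0,0,0,1]
    - [0,0,0.035,0,0,-8.4,1]
    - [0,0,0,0,0,-8.4,1]
    - [0,0,0,0,0,-8.4,1]
    - [0,0,0,0,0,0,1]
    - [0,0,0,0,0,0,1]

```text
t: 1.8
tcp_pos: [0.465, -0.2758, 0.1754]
tool_rot: [0.926, 0.377, -0.0, 0.0]
force: [0.1, 0.1, 0.3]
finger_gap: 0.999
gripper_force: 0.0
```

```bash
cat >> h.py <<'E'
from scipy.optimize import differential_evolution
def cross(q,c0,L,w,amax=45):
    """fit cross (arms L end to end, w thick) to xy points: centre, angle"""
    def cost(p):
        c,s=np.cos(p[2]),np.sin(p[2]);d=np.abs((q[:,:2]-p[:2])@np.array([[c,-s],[s,c]]))
        f=lambda a,b:np.hypot(np.maximum(a-L/2,0),np.maximum(b-w/2,0))
        return np.minimum(np.minimum(f(d[:,0],d[:,1]),f(d[:,1],d[:,0])),.004).sum()/len(q)+1e-3*0
    r=differential_evolution(cost,[(c0[0]-.012,c0[0]+.012),(c0[1]-.012,c0[1]+.012),(0,np.pi/2)],seed=1,tol=1e-8)
    return r.x[:2].round(4),np.degrees(r.x[2]).round(1),r.fun
E
python3 - <<'E'
from h import *
go(.466,-.271,.18)
d=snap('wrist','w3.png');P=cloud(d)
np.savez('/tmp/w3',**d,P=P)
rr=np.hypot(P[...,0]-.466,P[...,1]+.271)<.035
print('max z',np.nanmax(P[rr&(P[...,2]<.1)][:,2]))
for lo,hi in((.045,.064),(.055,.064),(.06,.066)):
    k=P[(P[...,2]>lo)&(P[...,2]<hi)&rr]
    print(lo,hi,len(k),((k.max(0)+k.min(0))/2).round(4),np.ptp(k,0).round(4),cross(k,k.mean(0),.042,.007))
k=P[(P[...,2]>.029)&(P[...,2]<.0335)&rr];print('roof',(k.max(0)+k.min(0))/2,np.ptp(k,0))
E
```

```text
t 1.8 tcp [ 0.465  -0.2758  0.1754] tool-x yaw 44.35 shift mm [ 4.1 -2.8 -4.7] F [0.1 0.1 0.3] gap 0.999
max z 0.08457726685807784
0.045 0.064 371 [ 0.4659 -0.268   0.0544] [0.0314 0.032  0.0188] (array([ 0.4766, -0.2585]), np.float64(85.9), np.float64(0.0002844319245068524))
0.055 0.064 193 [ 0.4659 -0.268   0.0594] [0.0314 0.032  0.0088] (array([ 0.4762, -0.259 ]), np.float64(85.8), np.float64(0.0002541995873226029))
0.06 0.066 159 [ 0.4644 -0.2689  0.063 ] [0.0344 0.0335 0.0059] (array([ 0.4688, -0.2642]), np.float64(40.6), np.float64(0.000525220937389107))
roof [ 0.4643566  -0.26887     0.03124251] [0.04701318 0.04709825 0.00448007]
```

View pics/w3.png

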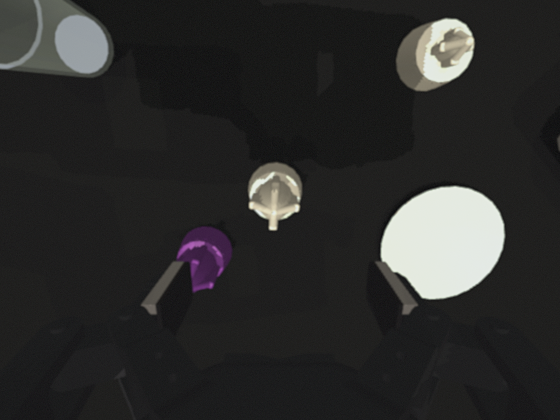

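```bash
python3 - <<'E'
from h import *
d=np.load('/tmp/w3.npz');P=d['P']
for c in((.4644,-.2689),(.4655,-.268),(.4635,-.270)):
    r=np.hypot(P[...,0]-c[0],P[...,1]-c[1])
    k=P[(P[...,2]>.06)&(P[...,2]<.1)&(r<.024)&(r>.005)]
    a=np.arctan2(k[:,1]-c[1],k[:,0]-c[0]);m=np.exp(4j*a).mean()
    print(c,len(k),np.degrees(np.angle(m))/4%90,abs(m))
I=d['image'][130:250,215:335,::-1]
cv2.imwrite('pics/c3.png',cv2.resize(I,(600,600),interpolation=cv2.INTER_CUBIC))
E
```

```text
(0.4644, -0.2689) 951 40.91558089914665 0.32712654417633175
(0.4655, -0.268) 938 40.87943631469398 0.3572651263360374
(0.4635, -0.27) 963 41.050742711783016 0.26769684774066327
```

View pics/c3.png

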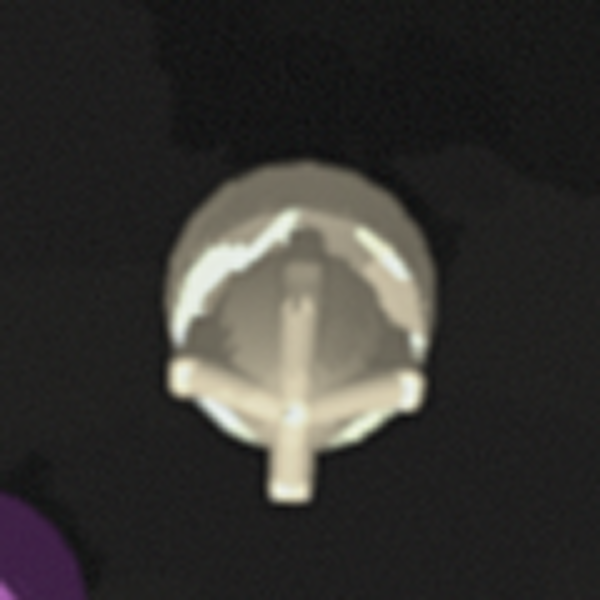

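```bash
python3 - <<'E'
from h import *
d=np.load('/tmp/w3.npz');E=d['extrinsics'];f=210/np.tan(np.radians(d['fov_y'])/2)
def ray(u,v,z):
    r=E[:3,:3]@np.array([(u-d['cx'])/f,-(v-d['cy'])/f,-1]);return E[:3,3]+r*(z-E[2,3])/r[2]
a=[ray(215+59,130+82.6,.082),ray(215+183/5,130+378/5,.064),ray(215+408/5,130+390/5,.064),ray(215+58,130+97,.064)]
print(np.round(a,4),(a[1]+a[2])/2)
for z in(.12,.05):go(.4655,-.2695,z)
E
```

```text
[[ 0.4647 -0.2701  0.082 ]
 [ 0.4516 -0.2561  0.064 ]
 [ 0.4766 -0.2847  0.064 ]
 [ 0.4504 -0.2823  0.064 ]] [ 0.46410645 -0.27036868  0.064     ]
t 1.85 tcp [ 0.4652 -0.2755  0.1755] tool-x yaw 44.41 shift mm [ 4.5 -4.1 55.5] F [ 0.7 -0.8  0.4] gap 0.999
t 1.85 tcp [ 0.4652 -0.2755  0.1755] tool-x yaw 44.41 shift mm [  4.5  -4.2 125.5] F [ 0.7 -0.8  0.4] gap 0.999
```

Emit:
drive_tool:
  plan:
    - [0.0035,-0.004,0.04,0,0,3.2,1]
    - [0,0,0.04,0,0,0,1]
    - [0,0,0.03,0,0,0,1]
    - [0,0,0.013,0,0,0,1]
    - [0,0,0,0,0,0,1]
    - [0,0,0,0,0,0,-1]
    - [0,0,0,0,0,0,-1]
    - [0,0,0,0,0,0,-1]
    - [0,0,0,0,0,0,-1]
    - [0,0,0,0,0,0,-1]
  newtons: 50

```text
t: 2.85
tcp_pos: [0.4662, -0.2697, 0.054]
tool_rot: [0.935, 0.354, 0.001, 0.001]
force: [0.2, 0.3, 6.1]
finger_gap: 0.478
gripper_force: 50.0
```

Emit:
drive_tool:
  plan:
    - [0,0,0,0,0,0,-1]
    - [0,0,0,0,0,0,-1]
    - [0,0,0,0,0,0,-1]

```text
t: 3.15
tcp_pos: [0.4661, -0.2697, 0.054]
tool_rot: [0.935, 0.354, 0.001, 0.001]
force: [-1.7, -0.1, 5.9]
finger_gap: 0.478
gripper_force: 50.0
```

```bash
python3 - <<'E'
from h import *
go(.545,.127,.26);print(manip.sense()['gripper_force'])
E
```

```text
t 3.15 tcp [ 0.4661 -0.2697  0.054 ] tool-x yaw 41.47 shift mm [ 321.8 -244.3 -206.7] F [-1.7 -0.1  5.9] gap 0.478
50.00888407230377
```

Emit:
drive_tool:
  plan:
    - [0,0,-0.02,0,0,0,-1]
    - [0,0,-0.045,0,0,0,-1]
    - [0,0,-0.05,0,0,0,-1]
    - [0,0,-0.05,0,0,0,-1]
    - [0,0,-0.04,0,0,0,-1]
    - [0,0,0,0,0,0,-1]
    - [0.03,-0.034,0,0,0,0,-1]
    - [0.032,-0.035,0,0,0,0,-1]
    - [0.032,-0.036,0,0,0,0,-1]
    - [0.032,-0.035,0,0,0,0,-1]

```text
t: 4.15
tcp_pos: [0.4658, -0.0787, 0.2566]
tool_rot: [0.935, 0.353, -0.0, -0.001]
force: [0.6, -0.4, -1.9]
finger_gap: 0.479
gripper_force: 50.9
```

Emit:
drive_tool:
  plan:
    - [0.032,-0.035,0,0,0,0,-1]
    - [0.032,-0.035,0,0,0,0,-1]
    - [0.032,-0.035,0,0,0,0,-1]
    - [0,0,0,0,0,0,-1]
    - [0,0,0,0,0,0,-1]
    - [0,0,0,0,0,0,-1]
    - [0,0,0,0,0,0,-1]

```text
t: 4.85
tcp_pos: [0.4695, 0.0602, 0.2571]
tool_rot: [0.936, 0.353, -0.0, 0.0]
force: [-0.1, -0.3, -0.6]
finger_gap: 0.479
gripper_force: 51.0
```

```bash
python3 - <<'E'
from h import *
go(.545,.127,.26)
d=snap('wrist','w4.png');P=cloud(d);np.savez('/tmp/w4',**d,P=P)
E
```

```text
t 4.85 tcp [0.4695 0.0602 0.2571] tool-x yaw 41.34 shift mm [100.8  -0.3  -3. ] F [-0.1 -0.3 -0.6] gap 0.479
```

View pics/w4.png

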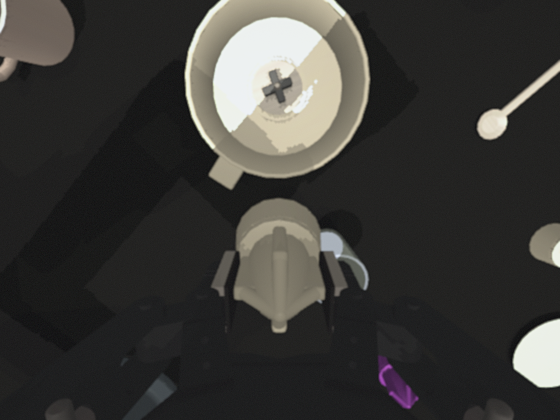

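```bash
python3 - <<'E'
from h import *
d=np.load('/tmp/w4.npz');E=d['extrinsics'];P=d['P'];f=210/np.tan(np.radians(d['fov_y'])/2)
I=d['image'].astype(int)
g=I.sum(2)
v,u=np.mgrid[60:112,250:304]
m=g[60:112,250:304]<270
def ray(u,v,z):
    r=np.stack([(u-d['cx'])/f,-(v-d['cy'])/f,-np.ones_like(u,float)],-1)@E[:3,:3].T
    return E[:3,3]+r*((z-E[2,3])/r[:,2])[:,None]
uu,vv=u[m],v[m];print(len(uu),uu.min(),uu.max(),vv.min(),vv.max())
q=ray(uu,vv,.135);print(q.mean(0))
for L,w in((.024,.006),(.025,.007)):print('cross',cross(q,q.mean(0),L,w))
c=q.mean(0);k=q[np.hypot(*(q-c)[:,:2].T)>.005];a=np.arctan2(*(k-c)[:,1::-1].T);print('ang',np.degrees(np.angle(np.exp(4j*a).mean()))/4%90)
# depth: rim, collar, spline top
r=np.hypot(P[...,0]-c[0],P[...,1]-c[1])
k=P[(r<.013)];print('z pct',np.percentile(k[:,2][np.isfinite(k[:,2])],[5,50,90,99]))
k=P[(P[...,2]>.118)&(r<.09)&(r>.06)];from scipy.optimize import least_squares
ff=lambda p:np.hypot(k[:,0]-p[0],k[:,1]-p[1])-p[2]
rr=np.linalg.norm(k[:,:2]-c[:2],axis=1);print('rim',len(k),np.percentile(k[:,2],95),least_squares(ff,[c[0],c[1],.073],loss='soft_l1',f_scale=.002).x)
# cone in tool frame
s=manip.sense();T=R.from_quat(s['tool_rot']).inv();Q=T.apply((P-s['tcp_pos']).reshape(-1,3)).reshape(P.shape)
np.save('/tmp/Q4',Q)
for a,b in((.015,.021),(.02,.026),(.028,.034),(.036,.042),(.044,.05),(.05,.056)):
    k=Q[(Q[...,2]>a)&(Q[...,2]<b)&(abs(Q[...,0])<.04)&(abs(Q[...,1])<.04)]
    if len(k)>5:
        fit=least_squares(lambda p:np.hypot(k[:,0]-p[0],k[:,1]-p[1])-p[2],[0,0,.026],loss='soft_l1',f_scale=.001).x
        print(a,b,len(k),k.min(0).round(4),k.max(0).round(4),'fit',fit.round(4))
E
```

```text
221 266 291 78 102
[0.54220416 0.12266126 0.135     ]
cross (array([0.5415, 0.1262]), np.float64(63.5), np.float64(1.621979182123558e-06))
cross (array([0.5413, 0.1267]), np.float64(63.5), np.float64(0.0))
ang 54.34953012930137
z pct [0.11849147 0.12389252 0.13811662 0.14340779]
rim 31035 0.34162497906562517 [0.53496183 0.11973044 0.07511728]
0.015 0.021 706 [ 0.0008 -0.023   0.015 ] [0.0227 0.0204 0.021 ] fit [-0.0013 -0.0014  0.0184]
0.02 0.026 1484 [-0.0022 -0.0249  0.02  ] [0.0237 0.0222 0.026 ] fit [ 0.0006 -0.001   0.0201]
0.028 0.034 371 [ 0.0024 -0.0259  0.028 ] [0.025  0.0236 0.034 ] fit [-0.0011 -0.0012  0.025 ]
0.036 0.042 350 [-0.0004 -0.0269  0.036 ] [0.0258 0.0249 0.042 ] fit [-0.0011 -0.0013  0.026 ]
0.044 0.05 314 [-0.0028 -0.028   0.044 ] [0.0267 0.0261 0.05  ] fit [-0.001  -0.0013  0.0271]
0.05 0.056 36 [ 0.0063 -0.0194  0.0501] [0.0264 0.0253 0.0524] fit [-0.0014 -0.0014  0.0277]
```

Emit:
drive_tool:
  plan:
    - [0.012,0.015,0.012,0,0,0,-1]
    - [0.012,0.014,0.012,0,0,0,-1]
    - [0,0,0.012,0,0,-7.4,-1]
    - [0,0,0,0,0,-7.4,-1]
    - [0,0,0,0,0,-7.4,-1]
    - [0,0,0,0,0,0,-1]
    - [0,0,0,0,0,0,-1]
    - [0,0,0,0,0,0,-1]

```text
t: 5.7
tcp_pos: [0.5068, 0.0552, 0.2214]
tool_rot: [0.85, 0.526, 0.0, 0.0]
force: [-0.8, 0.1, -0.5]
finger_gap: 0.474
gripper_force: 51.0
```

```bash
python3 - <<'E'
from h import *
go(.5425,.1255,.22);print(manip.sense()['q'].round(3))
d=snap('wrist','w5.png');P=cloud(d);np.savez('/tmp/w5',**d,P=P)
s=manip.sense();Q=R.from_quat(s['tool_rot']).inv().apply((P-s['tcp_pos']).reshape(-1,3)).reshape(P.shape)
m=(abs(Q[...,0]-.08)<.02)&(abs(Q[...,1])<.02)
v=np.argwhere(m);print(v.min(0),v.max(0))
cy,cx=v.mean(0).astype(int)
cv2.imwrite('pics/c5.png',cv2.resize(d['image'][cy-45:cy+45,cx-45:cx+45,::-1],(540,540),interpolation=cv2.INTER_CUBIC));print(cy,cx)
E
```

```text
t 5.7 tcp [0.5068 0.0552 0.2214] tool-x yaw 63.51 shift mm [78.9  0.6  1.4] F [-0.8  0.1 -0.5] gap 0.474
[-0.111  0.406  1.745  0.     0.99   0.351]
[ 81 252] [138 306]
110 279
```

View pics/c5.png

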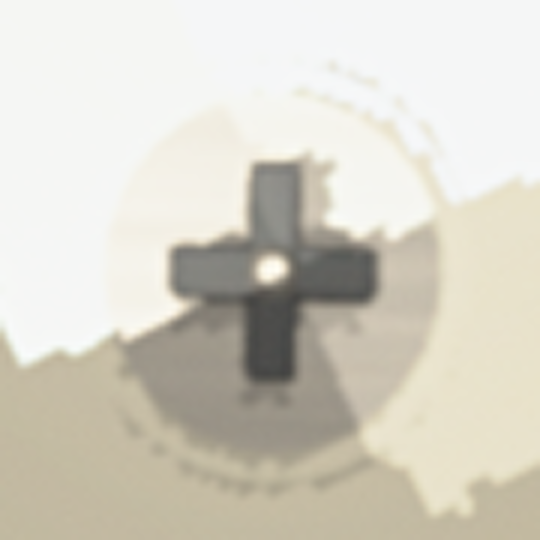

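```bash
python3 - <<'E'
from h import *
from scipy.optimize import least_squares
d=np.load('/tmp/w5.npz');P=d['P'];E=d['extrinsics'];f=210/np.tan(np.radians(d['fov_y'])/2)
s=manip.sense();r=R.from_quat(s['tool_rot']);tc=s['tcp_pos'];Q=r.inv().apply((P-tc).reshape(-1,3)).reshape(P.shape)
ry=E[:3,:3]@np.array([(279.5-d['cx'])/f,-(110.2-d['cy'])/f,-1])
for z in(.134,.136,.138):
    p=E[:3,3]+ry*(z-E[2,3])/ry[2];print('drive tool',(r.inv().apply(p-tc)*1e3).round(1),p.round(4))
for a,b in((.03,.04),(.036,.042),(.044,.05)):
    k=Q[(Q[...,2]>a)&(Q[...,2]<b)&(abs(Q[...,0])<.04)&(abs(Q[...,1])<.04)]
    print('cone',least_squares(lambda p:np.hypot(k[:,0]-p[0],k[:,1]-p[1])-p[2],[0,0,.026],loss='soft_l1',f_scale=.001).x.round(4))
m=(np.hypot(Q[...,0]-.079,Q[...,1])<.013);z=P[m][:,2];print(np.percentile(z,[10,50,80,90,99]))
# collar circle
c=(abs(P[...,2]-.119)<.004)&(np.hypot(Q[...,0]-.079,Q[...,1])<.022);k=Q[c];print('collar',k.min(0),k.max(0))
E
```

```text
drive tool [79.8  0.2 87.5] [0.5425 0.1267 0.134 ]
drive tool [79.8  0.2 85.5] [0.5425 0.1267 0.136 ]
drive tool [79.7  0.2 83.5] [0.5425 0.1266 0.138 ]
cone [-0.0011 -0.001   0.0255]
cone [-0.0011 -0.001   0.0261]
cone [-0.001  -0.0011  0.0271]
[0.11876686 0.13618275 0.13759731 0.13820382 0.14341798]
collar [ 0.05879745 -0.02100862  0.0993408 ] [0.10034643 0.01985221 0.10431149]
```

Emit:
drive_tool:
  plan:
    - [0.027,0.0005,0,0,0,0.6,-1]
    - [0.027,0.0005,0,0,0,0.6,-1]
    - [0.0268,0,0,0,0,0,-1]
    - [0,0,0.01,0,0,0,-1]
    - [0,0,0.01,0,0,0,-1]
    - [0,0,0,0,0,0,-1]
    - [0,0,0,0,0,0,-1]
    - [0,0,0,0,0,0,-1]

```text
t: 6.55
tcp_pos: [0.5441, 0.1266, 0.2014]
tool_rot: [0.855, 0.518, -0.0, 0.0]
force: [-0.8, -0.4, -0.6]
finger_gap: 0.48
gripper_force: 51.0
```

```bash
python3 - <<'E'
from h import *
r=R.from_quat([.85,.526,0,0])
go(*(np.array([.5068,.0552,.2])+r.apply([.0808,.001,0])))
E
```

```text
t 6.55 tcp [0.5441 0.1266 0.2014] tool-x yaw 62.4 shift mm [ 0.3 -0.5  1.4] F [-0.8 -0.4 -0.6] gap 0.48
```

Emit:
drive_tool:
  plan:
    - [0,-0.0004,0.003,0,0,0,-1]
    - [0,0,0.003,0,0,0,-1]
    - [0,0,0.003,0,0,0,-1]
    - [0,0,0.002,0,0,0,-1]
    - [0,0,0.001,0,0,0,-1]
    - [0,0,0.001,0,0,0,-1]
    - [0,0,0,0,0,0,-1]
    - [0,0,0,0,0,0,-1]

```text
t: 7.35
tcp_pos: [0.5439, 0.1275, 0.1884]
tool_rot: [0.855, 0.519, 0.0, 0.0]
force: [-0.4, -0.4, -1.2]
finger_gap: 0.478
gripper_force: 51.0
```

Emit:
drive_tool:
  plan:
    - [0,0,0.001,0,0,0,-1]
    - [0,0,0.001,0,0,0,-1]
    - [0,0,0.001,0,0,0,-1]
    - [0,0,0.001,0,0,0,-1]
    - [0,0,0,0,0,0,-1]
    - [0,0,0,0,0,0,-1]

```text
t: 7.95
tcp_pos: [0.5438, 0.1275, 0.1843]
tool_rot: [0.855, 0.519, -0.0, -0.0]
force: [-0.2, -0.6, -0.6]
finger_gap: 0.478
gripper_force: 51.0
```

It has slipped over the splines without force. I'll go on down.

Emit:
drive_tool:
  plan:
    - [0,0,0.002,0,0,0,-1]
    - [0,0,0.002,0,0,0,-1]
    - [0,0,0.002,0,0,0,-1]
    - [0,0,0.002,0,0,0,-1]
    - [0,0,0.002,0,0,0,-1]
    - [0,0,0.001,0,0,0,-1]
    - [0,0,0,0,0,0,-1]
    - [0,0,0,0,0,0,-1]

```text
t: 8.75
tcp_pos: [0.5438, 0.1275, 0.1733]
tool_rot: [0.855, 0.519, 0.0, 0.0]
force: [0.0, -0.2, -0.6]
finger_gap: 0.478
gripper_force: 51.0
```

Emit:
drive_tool:
  plan:
    - [0,0,0.001,0,0,0,-1]
    - [0,0,0.001,0,0,0,-1]
    - [0,0,0.001,0,0,0,-1]
    - [0,0,0,0,0,0,-1]
    - [0,0,0,0,0,0,-1]

```text
t: 9.25
tcp_pos: [0.544, 0.1275, 0.1708]
tool_rot: [0.855, 0.519, 0.0, 0.0]
force: [-0.5, -0.4, 4.0]
finger_gap: 0.477
gripper_force: 51.4
```

Emit:
drive_tool:
  plan:
    - [0,0,0.001,0,0,0,-1]
    - [0,0,0.001,0,0,0,-1]
    - [0,0,0.001,0,0,0,-1]
    - [0,0,0.001,0,0,0,-1]
    - [0,0,0,0,0,0,-1]
    - [0,0,0,0,0,0,-1]

```text
t: 9.85
tcp_pos: [0.5441, 0.1275, 0.1669]
tool_rot: [0.855, 0.519, 0.0, 0.0]
force: [-2.2, 0.3, 6.9]
finger_gap: 0.471
gripper_force: 51.7
```

Emit:
drive_tool:
  plan:
    - [0,0,0.001,0,0,0,-1]
    - [0,0,0.001,0,0,0,-1]
    - [0,0,0.0005,0,0,0,-1]
    - [0,0,0,0,0,0,-1]
    - [0,0,0,0,0,0,-1]
    - [0,0,0,0,0,0,-1]
    - [0,0,0,0,0,0,-1]

```text
t: 10.55
tcp_pos: [0.5441, 0.1276, 0.1647]
tool_rot: [0.855, 0.519, 0.0, 0.0]
force: [-0.9, 0.4, 8.3]
finger_gap: 0.478
gripper_force: 51.8
```

```bash
python3 - <<'E'
from h import *
go(.544,.1275,.165)
d=snap('wrist','w6.png');P=cloud(d);go(.544,.1275,.165)
s=manip.sense();r=R.from_quat(s['tool_rot']);Q=r.inv().apply((P-s['tcp_pos']).reshape(-1,3)).reshape(P.shape)
k=P[(abs(Q[...,0])<.006)&(abs(Q[...,1])<.006)&(P[...,2]<.25)];print('apex z',k[:,2].max())
k=Q[(np.hypot(Q[...,0],Q[...,1])<.035)&(Q[...,2]>.017)&(Q[...,2]<.03)];print(np.percentile(k[:,2],[10,50,90]))
E
```

```text
t 10.55 tcp [0.5441 0.1276 0.1647] tool-x yaw 62.47 shift mm [-0.1 -0.1 -0.3] F [-0.9  0.4  8.3] gap 0.478
t 10.6 tcp [0.5441 0.1276 0.1648] tool-x yaw 62.47 shift mm [-0.1 -0.1 -0.2] F [-2.1 -0.6  9.7] gap 0.476
apex z 0.1953527633419006
[0.02002049 0.02156873 0.02706117]
```

View pics/w6.png

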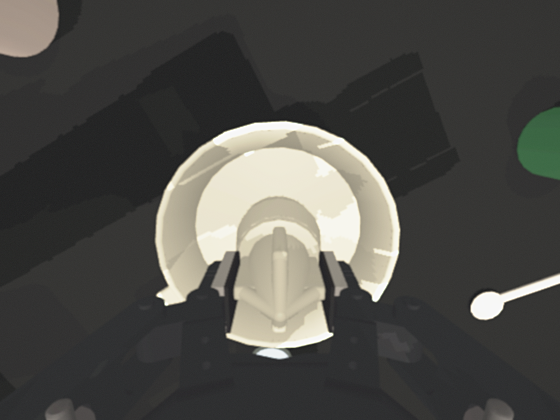

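The cone sits in the bowl at about (278,260), meshed and gripped. The drive is about 6.5 mm down at roughly 9 N, short of the stop.

```bash
python3 -c "
from station import manip
print(manip.sign_off())"
```

```text
the job is handed in; nothing more can be done
None
```

The large cone is fully home on the juicer's splines and still gripped, holding the drive about 6.5 mm down at roughly 9 N; the small cone and other items were not handled, and the job is handed in at 10.6 s.

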